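# Stand the toppled bearing bracket up and push it home against the stop

## Task

The grey aluminium bearing bracket has toppled onto its back: use the fingertips to push the raised foot plate over, away from the back plate, until the bracket stands upright on its foot. Then push it along the bench until the front edge of the foot lies flush along the yellow stop bar, with the whole edge against the bar, and leave it standing there. Only push: do not pinch the bracket or lift it off the bench, and leave the tin, the steel sleeve and the hammer where they are.

Things in the scene. Friction and masses are not known exactly. Their poses are not given: they have to be found in the camera images.
- bracket: L-shaped grey aluminium bracket, 0.3 to 0.6 kg, two plates 90 mm wide (own y -45 to 45). Origin: middle of the heel edge, the outer corner where the plates meet, about which it tips on the bench. Back plate: own x 0 to 90, z 0 to 8 mm. Foot plate: own z 0 to 90, x 0 to 14 mm. Starts lying on the back plate: x level, z up. Standing: x up, z level from heel to toe; the flat back (z = 0) faces away from the stop bar.
- push_face (a point): Point on the foot plate's inner face (bracket x = 14, y = 0, z = 75 mm), 15 mm below its raised edge. Pushed here along the bracket's own -x (about 2 to 3 N) the bracket tips about its heel, sliding little (pushed much lower down it slides instead); past about 45 to 50 degrees it falls onto its foot by itself.
- boss (a point): Centre of the face of the round steel bearing boss on the inner side of the back plate (bracket x = 60, y = 0, z = 18 mm), radius 24 mm, standing 10 mm proud of the plate. It leaves 22 mm to the foot plate's inner face low down.
- toe (a point): Middle of the front edge of the foot's underside, 90 mm from the heel along the bracket's own z. At the start it is at the top of the raised foot plate; once stood up, it is some 25 to 75 mm short of the stop bar's face.
- stop: Yellow steel stop bar fixed to the bench, 20 mm wide (own x), 160 mm long (own y), 20 mm high. Origin: centre of its underside. Its face at own x = +10 mm looks along own +x to the bracket, whose heel starts 143 to 173 mm from the origin along own x, within 15 mm sideways, the bracket's x within 0.2 rad of the bar's x.
- tin: Closed grease tin with a green band, diameter 76 mm, height 85 mm, standing behind the stop bar; origin at the centre of its underside. Bystander.
- sleeve: Steel press sleeve, a standing tube of outer diameter 58 mm, height 85 mm, on the bar's own +y side; origin at the centre of its underside. Bystander.
- hammer: Hammer lying on the bench on the bar's own -y side, 260 mm long along its own x, 26 mm high, its steel head (88 mm wide) at the +x end; origin under the middle of its length. Bystander.
Things that resemble listed ones, but are neither listed nor needed, are in the scene too. Of the things like the stop, leave any that is green; of the rest the smaller one is meant. What is shaped like the bracket but orange is not meant.

How it is judged (in metres and radians):
On the way, in this order (a step that is already met when the one before it is completed fails the run):
1. the bracket stands upright on its foot, short of the stop bar (angle between bracket's own x axis and vertical below 0.06 rad and height (world z) of bracket below 0.004 m and linear speed of bracket below 0.02 m/s and angular speed of bracket below 0.15 rad/s), for 0.2 s.
2. the foot's front edge is flush against the stop bar (angle between bracket's own x axis and vertical below 0.06 rad and x of toe in the frame of stop between 0.006 and 0.0145 m and y of toe in the frame of stop between -0.035 and 0.035 m and angle between the z axis of bracket and the x axis of stop, either way round below 0.07 rad and height (world z) of bracket below 0.004 m), for 0.1 s.
At the end, for the whole second after the job is handed in: The bracket stands upright (within 0.06 rad) and at rest, flat on the bench, the middle of its toe edge within 4.5 mm of the stop bar's face and within 35 mm of the bar's middle sideways, square to the bar within 0.07 rad; tin, sleeve and hammer within 20 mm of where they were (all of step 2 and linear speed of bracket below 0.02 m/s and angular speed of bracket below 0.15 rad/s and distance of each of tin, sleeve, hammer from where it was at the start of the episode below 0.02 m); the robot touches nothing.
It fails at once if the bracket is lifted: its heel edge leaves the bench by more than 15 mm (height (world z) of bracket above 0.015 m).
It fails at once if the bracket's foot or back plate is pinched between the fingers ((x of the grasp point in the frame of bracket between 0 and 0.014 m and z of the grasp point in the frame of bracket between 0 and 0.09 m and y of the grasp point in the frame of bracket between -0.045 and 0.045 m) or (x of the grasp point in the frame of bracket between 0 and 0.09 m and z of the grasp point in the frame of bracket between 0 and 0.008 m and y of the grasp point in the frame of bracket between -0.045 and 0.045 m)).
It fails at once if the tin is moved more than 20 mm or tipped (distance of tin from where it was at the start of the episode above 0.02 m or angle between tin's own z axis and vertical above 0.2 rad).
It fails at once if the sleeve is moved more than 20 mm or tipped (distance of sleeve from where it was at the start of the episode above 0.02 m or angle between sleeve's own z axis and vertical above 0.2 rad).
It fails at once if the hammer is moved more than 20 mm or tipped (distance of hammer from where it was at the start of the episode above 0.02 m or angle between hammer's own z axis and vertical above 0.2 rad).
It also fails if it takes over 48 s, if anything falls off the work surface, if the arm or the gripper's body presses on something with over 40 N, if the wrist force passes 120 N, or if a joint passes its speed limit or range.

## Robot

A 6-joint arm with a two-finger parallel gripper is mounted at the origin on the work surface. World frame = base frame: x ahead of the robot, y to its left, z up, the work surface at z = 0. Lengths are in mm, angles in rad, forces in N, time in s.
With the tool pointing down it reaches from about 275 to 1000 mm from the base axis. Payload 8.4 kg.
Tool frame: the origin (TCP) lies midway between the tips of the shut fingers; the grasp point (between the pads) lies r.grasp_offset behind it (r.grasp_offset is the distance from the TCP to the grasp point, in mm); z points along the fingers, y is the direction in which the jaws open and shut (so a half turn about z gives the same grasp; the last joint's range is limited). The gripper opens to 85 mm and grips with 20 to 120 N. Pads are 22 mm wide; open, the fingers measure 114 mm over their backs; the gripper's body (76 mm by 85 mm) begins 54 mm behind the grasp point. The pads swing forward as they close: fully open they stand 13 mm farther back than shut.
Start: joints at [1.103, 0.353, 1.633, -0, 1.155, -0.002], TCP at [280.71, 558.417, 210.981] pointing down, gripper open.
Joint ranges: [-2.63, 2.63], [-0.92, 2.1], [0.06, 2.66], [-1.3, 4.44], [0, 2.69], [-3.02, 3.02]. Speed limits (rad/s): [2.22, 2.22, 2.79, 3.14, 3.14, 3.14].

## Interface

Orientations are given as [roll, pitch, yaw] about the fixed x, y, z axes, in that order (R = Rz(yaw) Ry(pitch) Rx(roll)).
In Python, from rig import r gives the robot as it stands.
- The arm moves only by the tool jog_arm, never from a script. Its argument "series" is a list that holds one entry, the list of rows, each a list of 7 numbers: the shift along the tool's x, y, z in cm, then the turn, a rotation vector about the tool's x, y, z in degrees, then the finger opening in cm, from 0 to 8.54. A call has 1 to 5 rows; each row is the pose to reach, as a shift and turn from the pose commanded when the call began, along the tool's axes at that moment; what a row does not reach only later rows make up. A row lasts 1/8 s, in which the tool goes at most 62.5 mm and 10.7 degrees, less where a joint would pass 70% of its speed; a pose out of reach is approached as far as the arm can. A call with a gripper value outside its range is refused whole. The fingers move at their own pace and stop on an object; "newtons" is the grip in N (left out, the last holds). Time passes only in rows, so rows that repeat a pose let the fingers close. It gives the time, the measured TCP pose, the force and the opening at its end, in the units of the state.
- r.sense(): the state, without advancing time (a new reading comes with each control period).
- r.grab_frame(name): name is "side" or "top" or "wrist"; returns the picture (420x560x3 uint8, red, green, blue); there is no depth.
- r.calibration(name): a dict with "mtx" (3x3 intrinsics, pixels), "origin" and "attitude" of the camera in the world; the wrist camera has in their place "T_tool_cam" (4x4, takes a point from camera to tool coordinates, whose origin is the TCP and whose axes are the flange's). Camera axes: x right, y down, z forward; pixel columns grow to the right and rows downward; lengths in mm; the calibration is good to about 2 mm. The wrist camera is an equidistant fisheye: a pixel r from the principal point sees the ray r / f radians off the axis. A picture is of the moment at which its call begins: read the wrist's pose just before it. calibration takes no time and is no camera call.
- r.sign_off(): hands the job in, once; it reports no verdict.
The state is a dict: "clock": time; "qpos": joint angles; "qvel": joint speeds; "joint_efforts": joint torques, N m; "eef_pos": TCP position; "tcp_rot": TCP orientation; "contact_force": force on the tool from outside, world axes, zero at the start; "wrist_torque": the same for the moment, N m; "opening": opening from 0.0 (shut) to 1.0 (fully open).
Only numpy, scipy, OpenCV 4.12 (cv2) and the standard library are available. Lean on these libraries where they do the work, as an engineer would, in place of code of your own. Each camera call takes 0.05 s, during which the arm holds its last target.

## Working session

There is one attempt and no reset: what is moved stays moved. The work goes in short steps, Python scripts to look and compute and a tool call to move; the robot and the scene stay as the last step left them, time stands still between calls to the robot, and variables do not carry over. Pictures are saved under pics/ and viewed, and the job is handed in when it is done.

Besides the shell and the picture viewer there is one more tool, called after "Emit:" as name([rows], argument=value, ...), one row to a line, values as JSON. jog_arm: Moves the arm, as the interface text tells. Its arguments: {"type":"object","properties":{"series":{"type":"array","items":{"type":"array","items":{"type":"array","items":{"type":"number"}}}},"newtons":{"type":"number"}},"required":["series"]}

```bash
mkdir -p pics; ls; python3 - <<'E'
from rig import r
import cv2
print(r.sense()); print(r.grasp_offset)
for n in ["side","top","wrist"]:
    im=r.grab_frame(n); cv2.imwrite(f"pics/{n}0.png",im[:,:,::-1])
    print(n,r.calibration(n))
E
```

```text
pics
{'clock': 0.0, 'qpos': array([ 1.10257587e+00,  3.53649263e-01,  1.63413723e+00,  1.08605081e-05,
        1.15517152e+00, -2.39869443e-03]), 'qvel': array([ 0.00013157,  0.00146109,  0.00060262,  0.000136  , -0.00080943,
        0.00022113]), 'joint_efforts': array([ 1.32219186e-03, -6.05268645e+01, -3.42062330e+01,  9.08953348e-05,
        9.41460778e-03,  1.14282523e-05]), 'eef_pos': array([280.49540455, 557.9672985 , 210.25966592]), 'tcp_rot': array([-3.14022732e+00, -1.32049442e-05,  2.67576649e+00]), 'contact_force': array([-0.22889441, -0.23888814,  0.36497655]), 'wrist_torque': array([0.01951484, 0.05119494, 0.00926037]), 'opening': 1.0004437784324398}
18.700000000000003
side {'mtx': array([[424.76518698,   0.        , 280.7784402 ],
       [  0.        , 424.76518698, 211.45796685],
       [  0.        ,   0.        ,   1.        ]]), 'origin': array([370.15637669, 648.23731824, 485.51624203]), 'attitude': array([-2.06435601, -0.02032155, -2.88046325])}
top {'mtx': array([[466.22804435,   0.        , 282.59771728],
       [  0.        , 466.22804435, 211.33353975],
       [  0.        ,   0.        ,   1.        ]]), 'origin': array([363.20681108, -63.60340345, 956.17495097]), 'attitude': array([-2.92608329e+00, -2.26428165e-03, -1.62915016e+00])}
wrist {'mtx': array([[325.1922621 ,   0.        , 280.76001823],
       [  0.        , 325.1922621 , 205.67729274],
       [  0.        ,   0.        ,   1.        ]]), 'T_tool_cam': array([[-1.59848212e-03, -9.59701378e-01, -2.81017276e-01,
         7.13062442e+01],
       [ 9.99998720e-01, -1.51266321e-03, -5.22299222e-04,
         6.52531332e-01],
       [ 7.61667871e-05, -2.81017751e-01,  9.59702567e-01,
        -1.64229078e+02],
       [ 0.00000000e+00,  0.00000000e+00,  0.00000000e+00,
         1.00000000e+00]])}
```

View pics/side0.png

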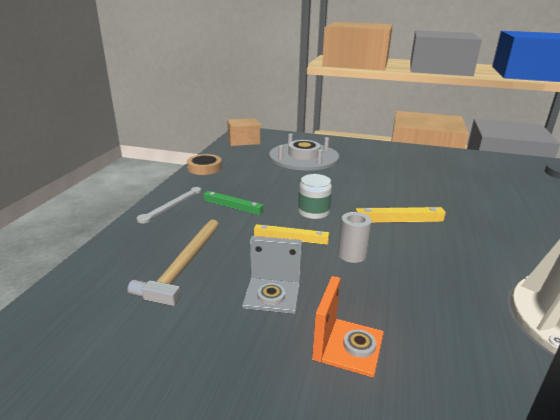

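View pics/top0.png

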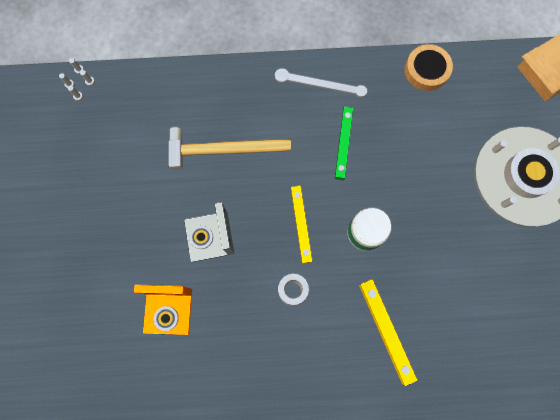

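View pics/wrist0.png

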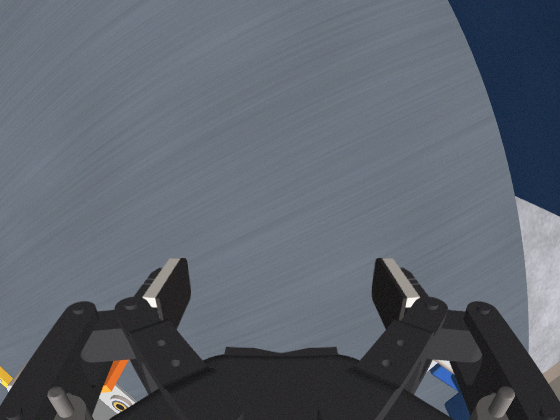

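The side view shows the grey bracket at about (272,270), with its foot plate raised on the side towards the small yellow bar at (290,234). The top view shows the bracket at (207,235), the small yellow bar at (301,224), the sleeve at (293,289), the tin at (371,228) and the hammer at (230,147). The larger yellow bar and the green bar are decoys. Next I'll measure.

```bash
cat > h.py <<'E'
import numpy as np, cv2
from rig import r
from scipy.spatial.transform import Rotation as R
def ray(n,uv):
    c=r.calibration(n); uv=np.atleast_2d(uv).astype(float)
    d=np.c_[uv,np.ones(len(uv))]@np.linalg.inv(c['mtx']).T
    return c['origin'],d@R.from_euler('xyz',c['attitude']).as_matrix().T
def onz(n,uv,z):
    o,d=ray(n,uv); return o+d*((z-o[2])/d[:,2])[:,None]
def tri(ua,ub,a='top',b='side'):
    o1,d1=ray(a,ua);o2,d2=ray(b,ub);d1=d1[0]/np.linalg.norm(d1);d2=d2[0]/np.linalg.norm(d2)
    t=np.linalg.lstsq(np.c_[d1,-d2],o2-o1,rcond=None)[0]
    p,q=o1+t[0]*d1,o2+t[1]*d2
    return (p+q)/2,np.linalg.norm(p-q)
E
python3 - <<'E'
import cv2
t=cv2.imread('pics/top0.png')[170:320,160:330]; s=cv2.imread('pics/side0.png')[200:330,210:390]
cv2.imwrite('pics/topc.png',cv2.resize(t,(680,600),interpolation=cv2.INTER_CUBIC))
cv2.imwrite('pics/sidec.png',cv2.resize(s,(720,520),interpolation=cv2.INTER_CUBIC))
E
python3 - <<'E'
from h import *
for n in ['top','side']:
    im=cv2.imread(f'pics/{n}0.png'); hsv=cv2.cvtColor(im,cv2.COLOR_BGR2HSV)
    m=cv2.inRange(hsv,(22,150,120),(33,255,255))
    for c in cv2.findContours(m,0,2)[0]:
        if cv2.contourArea(c)>200:
            b=cv2.boxPoints(cv2.minAreaRect(c)); print(n,cv2.contourArea(c),b.round(1).tolist()); print(onz(n,b,20).round(1).tolist())
E
```

```text
top 1338.5 [[142.89999389648438, 332.70001220703125], [144.10000610351562, 294.29998779296875], [188.89999389648438, 295.70001220703125], [187.6999969482422, 334.1000061035156]]
[[342.4, 207.4, 20.0], [415.8, 205.4, 20.0], [407.9, 117.2, 20.0], [334.6, 120.6, 20.0]]
top 1573.5 [[357.8999938964844, 284.6000061035156], [371.8999938964844, 278.3999938964844], [417.20001220703125, 380.20001220703125], [403.20001220703125, 386.5]]
[[410.2, -218.5, 20.0], [420.8, -247.5, 20.0], [223.9, -314.6, 20.0], [214.3, -286.6, 20.0]]
top 701.5 [[289.8999938964844, 186.60000610351562], [300.20001220703125, 185.0], [312.0, 261.70001220703125], [301.70001220703125, 263.29998779296875]]
[[619.3, -95.8, 20.0], [621.5, -117.6, 20.0], [460.9, -130.6, 20.0], [458.9, -109.6, 20.0]]
top 254.5 [[526.0, 162.0], [545.0, 162.0], [545.0, 179.0], [526.0, 179.0]]
[[644.2, -595.8, 20.0], [641.9, -635.9, 20.0], [605.0, -629.2, 20.0], [607.3, -589.5, 20.0]]
side 649.5 [[253.10000610351562, 235.3000030517578], [254.5, 223.5], [328.20001220703125, 232.10000610351562], [326.79998779296875, 243.89999389648438]]
[[612.6, -71.9, 20.0], [625.2, -119.7, 20.0], [463.7, -130.3, 20.0], [458.9, -83.3, 20.0]]
side 885.0 [[356.0, 207.0], [444.0, 207.0], [444.0, 221.0], [356.0, 221.0]]
[[419.1, -264.7, 20.0], [215.6, -327.6, 20.0], [220.4, -255.0, 20.0], [411.8, -196.4, 20.0]]
```

View pics/topc.png

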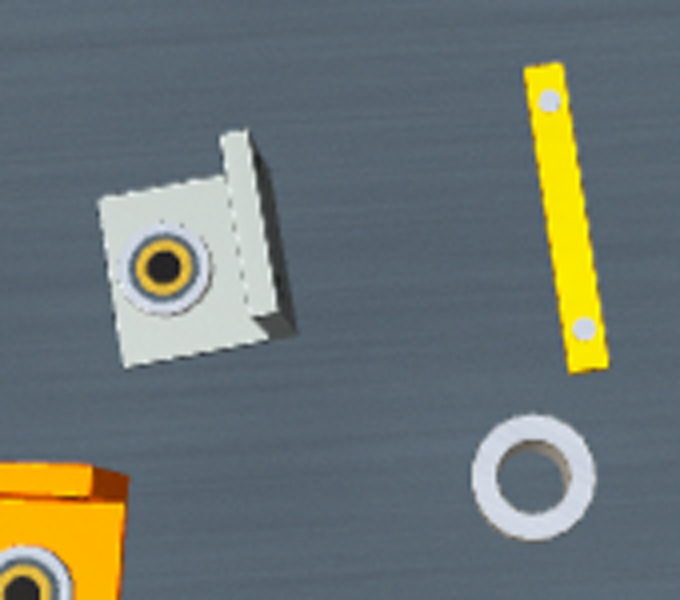

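View pics/sidec.png

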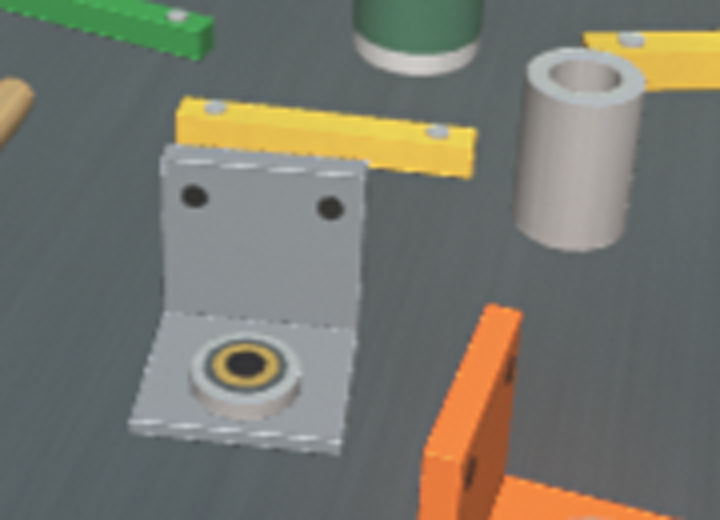

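```bash
python3 - <<'E'
from h import *
T=lambda p:np.array(p)/4+[160,170]
S=lambda p:np.array(p)/4+[210,200]
P=lambda l,x:print(l,np.round(x,1).tolist())
P('toe corners z90 far,near',onz('top',T([[248,129],[276,312]]),90))
P('inner edge z90',onz('top',T([[220,134],[251,318]]),90))
P('heel bottom corner z0',onz('top',T([[297,334]]),0))
P('back plate end z8',onz('top',T([[98,199],[125,367]]),8))
P('boss z18',onz('top',T([[163,267]]),18)); P('boss side',onz('side',S([[245,364]]),18))
for l,a,b in [('boss',[163,267],[245,364]),('inner far',[220,134],[167,160]),('toe far',[248,129],[166,147]),('inner near',[251,318],[362,179]),('toe near',[276,312],[366,165]),('plate far',[98,199],[131,426]),('plate near',[125,367],[340,445]),('bolt far',[549,100],[215,108]),('bolt near',[584,329],[437,131])]:
    p,e=tri(T(a),S(b)); P(l,p); print('   gap',round(e,1))
# sleeve
P('sleeve top z85',onz('top',T([[534,478]]),85)); P('sleeve side',onz('side',S([[585,75]]),85))
P('tin',onz('top',[[371.5,227]],85)); P('hammer',onz('top',[[291,145],[170,148],[175,127],[174,167]],20))
E
```

```text
toe corners z90 far,near [[576.8, 37.9, 90.0], [488.1, 27.5, 90.0]]
inner edge z90 [[575.1, 51.3, 90.0], [486.0, 39.2, 90.0]]
heel bottom corner z0 [[489.1, 26.6, 0.0]]
back plate end z8 [[564.2, 126.2, 8.0], [476.3, 113.7, 8.0]]
boss z18 [[524.9, 91.7, 18.0]]
boss side [[526.4, 90.3, 18.0]]
boss [525.4, 91.6, 19.0]
   gap 1.3
inner far [574.5, 51.2, 89.5]
   gap 1.4
toe far [578.0, 38.3, 87.5]
   gap 1.2
inner near [487.7, 39.6, 88.0]
   gap 2.9
toe near [489.2, 27.8, 87.9]
   gap 1.6
plate far [565.3, 126.9, 4.5]
   gap 0.7
plate near [477.4, 114.3, 5.0]
   gap 1.6
bolt far [600.7, -109.9, 20.6]
   gap 0.7
bolt near [480.9, -119.8, 21.5]
   gap 0.9
sleeve top z85 [[404.9, -88.2, 85.0]]
sleeve side [[406.5, -87.6, 85.0]]
tin [[513.3, -243.5, 85.0]]
hammer [[710.5, -103.9, 20.0], [718.5, 152.3, 20.0], [765.3, 141.3, 20.0], [675.9, 144.2, 20.0]]
```

```bash
cat >> h.py <<'E'
def to(pos,yaw_deg):
    s=r.sense(); Rt=R.from_euler('xyz',s['tcp_rot'])
    d=Rt.inv().apply(np.array(pos)-s['eef_pos'])/10
    w=(Rt.inv()*R.from_euler('xyz',[np.pi,0,np.radians(yaw_deg)])).as_rotvec(degrees=True)
    print('t',round(s['clock'],2),'tcp',s['eef_pos'].round(1),'yaw',np.degrees(s['tcp_rot']).round(2),'F',s['contact_force'].round(1),'op',round(s['opening'],2))
    print('shift cm',d.round(2),'turn deg',w.round(1))
E
python3 -c "
from h import *
to([528,84,190],97.2)"
```

```text
t 0.15 tcp [280.5 558.  210.4] yaw [-179.94    0.    153.31] F [ 0.3 -0.1 -0.6] op 1.0
shift cm [-43.4  -31.24   2.08] turn deg [-0.1  0.  56.1]
```

Emit:
jog_arm([
  [[-43.4,-31.2,2.0,0,0,56.1,4],[-43.4,-31.2,2.0,0,0,56.1,4],[-43.4,-31.2,2.0,0,0,56.1,4],[-43.4,-31.2,2.0,0,0,56.1,4],[-43.4,-31.2,2.0,0,0,56.1,4]],
], newtons=20)

```text
clock: 0.78
eef_pos: [426.0, 279.9, 199.2]
tcp_rot: [3.141, -0.0, 1.732]
contact_force: [0.6, 0.7, 0.6]
opening: 0.47
```

```bash
python3 -c "
from h import *
to([528,84,190],97.2)"
```

```text
t 0.78 tcp [426.  279.9 199.2] yaw [179.99  -0.    99.26] F [0.6 0.7 0.6] op 0.47
shift cm [-20.97   6.92   0.92] turn deg [ 0.  -0.   2.1]
```

Emit:
jog_arm([
  [[-21,6.9,1,0,0,2.1,4],[-21,6.9,1,0,0,2.1,4],[-21,6.9,1,0,0,2.1,4],[-21,6.9,1,0,0,2.1,4],[-21,6.9,6,0,0,2.1,4]],
])

```text
clock: 1.4
eef_pos: [532.6, 84.3, 141.6]
tcp_rot: [3.134, 0.0, 1.698]
contact_force: [0.5, 1.1, -1.2]
opening: 0.467
```

```bash
python3 -c "
from h import *
to([528,78,66],97.2)
cv2.imwrite('pics/w1.png',r.grab_frame('wrist')[:,:,::-1]);cv2.imwrite('pics/s1.png',r.grab_frame('side')[:,:,::-1])"
```

```text
t 1.4 tcp [532.6  84.3 141.6] yaw [1.7955e+02 1.0000e-02 9.7310e+01] F [ 0.5  1.1 -1.2] op 0.47
shift cm [-0.56 -0.6   7.55] turn deg [0.4 0.  0.1]
```

View pics/w1.png

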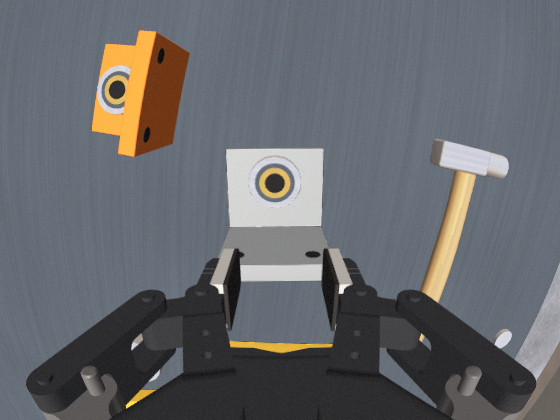

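View pics/s1.png

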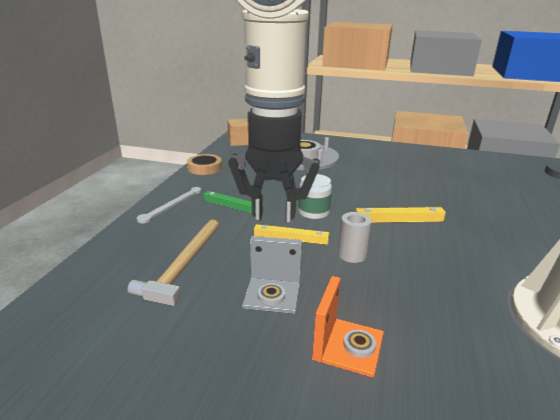

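The wrist view shows the fingers centred on the grey foot plate at about (275,255), with the boss at (275,183). Next I'll lower them behind the foot plate.

Emit:
jog_arm([
  [[-0.4,-0.5,4,0.4,0,0,4],[-0.4,-0.5,7.3,0.4,0,0,4],[-0.4,-0.5,7.3,0.4,0,0,4]],
])

```text
clock: 1.88
eef_pos: [522.4, 81.7, 65.5]
tcp_rot: [-3.13, 0.0, 1.702]
contact_force: [-0.2, -0.3, -0.1]
opening: 0.469
```

```bash
python3 -c "
from h import *
to([529.9,60.6,68],97.2)"
```

```text
t 1.88 tcp [522.4  81.7  65.5] yaw [-1.7936e+02  1.0000e-02  9.7540e+01] F [-0.2 -0.3 -0.1] op 0.47
shift cm [-2.19  0.47 -0.26] turn deg [-0.6  0.   0.3]
```

Emit:
jog_arm([
  [[-0.8,0.5,-0.2,-0.5,0,0.3,4],[-1.6,0.5,-0.2,-0.5,0,0.3,4],[-2.1,0.5,-0.2,-0.5,0,0.3,4],[-2.1,0.5,-0.2,-0.5,0,0.3,4]],
])

```text
clock: 2.38
eef_pos: [532.0, 60.8, 68.8]
tcp_rot: [3.139, 0.0, 1.696]
contact_force: [-0.2, 0.0, -0.2]
opening: 0.47
```

```bash
python3 -c "
from h import *
to([529.9,60.6,68],97.2)
cv2.imwrite('pics/s2.png',r.grab_frame('side')[200:320,200:360,::-1].repeat(4,0).repeat(4,1))"
```

```text
t 2.38 tcp [532.   60.8  68.8] yaw [179.86   0.    97.15] F [-0.2  0.  -0.2] op 0.47
shift cm [ 0.   -0.21  0.08] turn deg [ 0.1  0.  -0.1]
```

View pics/s2.png

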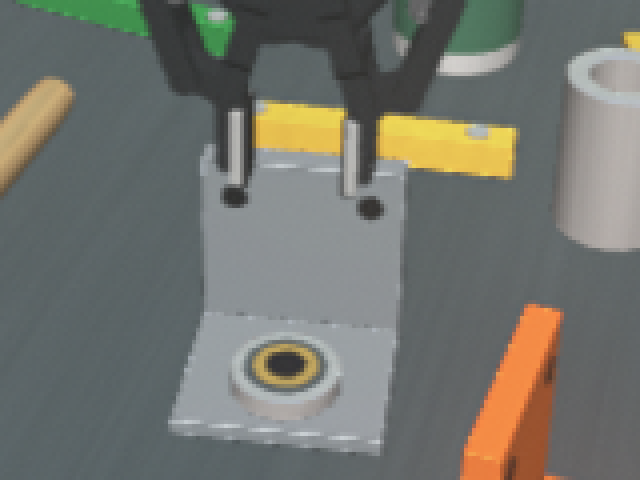

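The side view shows both fingertips in front of the foot plate near the holes, in the crop at (235,190) and (350,190), just short of contact. Next I'll tip it.

Emit:
jog_arm([
  [[-0.8,0,0,0,0,0,4],[-1.6,0,0,0,0,0,4],[-2.4,0,0.1,0,0,0,4],[-3.2,0,0.2,0,0,0,4],[-4.0,0,0.3,0,0,0,4]],
])

```text
clock: 3.05
eef_pos: [537.7, 20.7, 67.6]
tcp_rot: [3.138, 0.001, 1.697]
contact_force: [-5.8, -3.8, 27.2]
opening: 0.473
```

```bash
python3 -c "
from h import *
to([529.9,60.6,68],97.2)
cv2.imwrite('pics/s3.png',r.grab_frame('side')[200:320,200:360,::-1].repeat(4,0).repeat(4,1))"
```

```text
t 3.05 tcp [537.7  20.7  67.6] yaw [1.798e+02 4.000e-02 9.721e+01] F [-5.8 -3.8 27.2] op 0.47
shift cm [ 4.06 -0.28 -0.05] turn deg [0.2 0.  0. ]
```

View pics/s3.png

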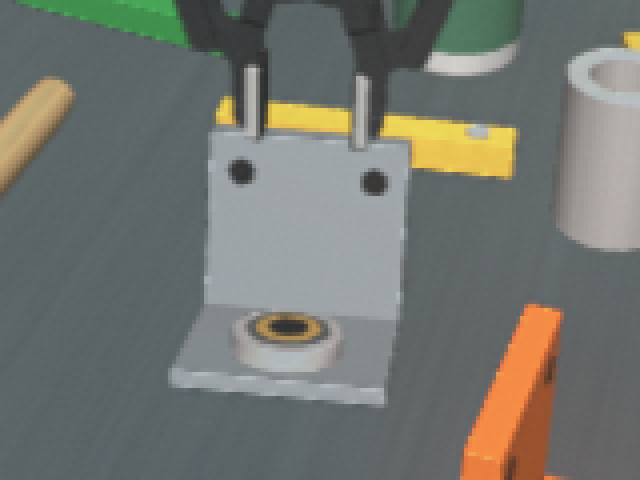

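```bash
python3 -c "
from h import *
to([529.9,60.6,68],97.2)
print(r.sense()['wrist_torque'])
cv2.imwrite('pics/t4.png',r.grab_frame('top')[180:300,160:320,::-1].repeat(4,0).repeat(4,1))
cv2.imwrite('pics/w4.png',r.grab_frame('wrist')[:,:,::-1])
to([529.9,60.6,68],97.2)"
```

```text
t 3.1 tcp [537.8  19.9  67.4] yaw [1.798e+02 7.000e-02 9.721e+01] F [-6.2 -4.2 27.1] op 0.47
shift cm [ 4.14 -0.28 -0.06] turn deg [0.2 0.1 0. ]
[-0.68722775  1.24040771  0.02677867]
t 3.2 tcp [537.8  20.3  67.5] yaw [1.798e+02 6.000e-02 9.718e+01] F [-7.1 -4.3 28.1] op 0.47
shift cm [ 4.1  -0.28 -0.05] turn deg [ 0.2  0.1 -0. ]
```

View pics/t4.png

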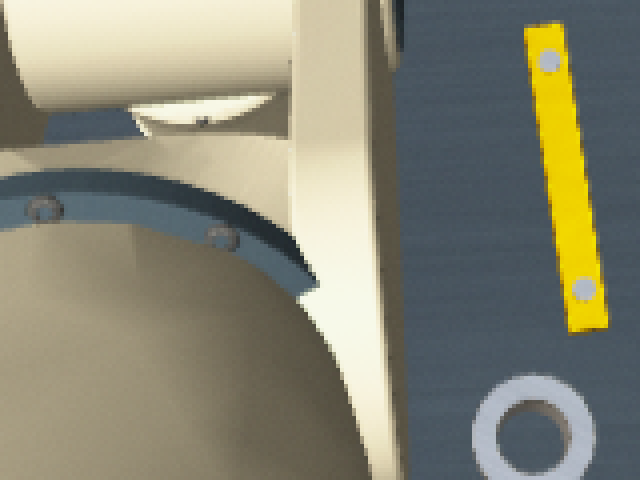

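View pics/w4.png

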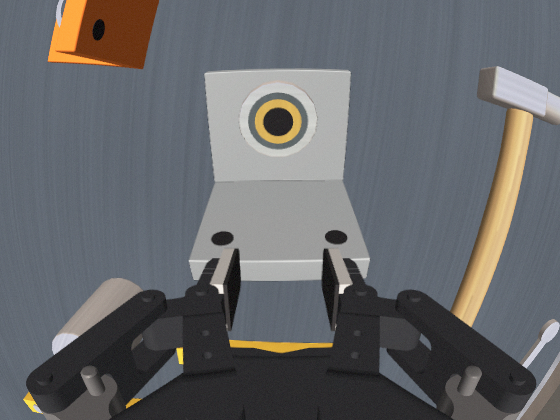

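```bash
cat >> h.py <<'E'
def wray(uv,s=None):
    s=s or r.sense(); c=r.calibration('wrist'); K=c['mtx']
    x=(uv[0]-K[0,2])/K[0,0]; y=(uv[1]-K[1,2])/K[1,1]; th=np.hypot(x,y)
    d=np.array([x/th*np.sin(th),y/th*np.sin(th),np.cos(th)])
    Rt=R.from_euler('xyz',s['tcp_rot']); T=c['T_tool_cam']
    return s['eef_pos']+Rt.apply(T[:3,3]),Rt.apply(T[:3,:3]@d)
def triw(uw,us,n='side'):
    o1,d1=wray(uw); o2,d2=ray(n,us); d2=d2[0]/np.linalg.norm(d2)
    t=np.linalg.lstsq(np.c_[d1,-d2],o2-o1,rcond=None)[0]
    p,q=o1+t[0]*d1,o2+t[1]*d2
    return ((p+q)/2).round(1),np.linalg.norm(p-q).round(1)
E
python3 - <<'E'
from h import *
S=lambda p:np.array(p)/4+200
for l,w,s in [('holeR',(223,238),(374,183)),('holeL',(336,237),(241,171)),('boss',(278,121),(288,327)),('innR',(215,181),(398,318)),('innL',(343,181),(205,303)),('rimR',(193,262),(410,140)),('rimL',(367,260),(212,131)),('endL',(350,71),(172,375)),('endR',(206,72),(385,388))]:
    print(l,*triw(w,S(s)))
s=r.sense();print(s['eef_pos'])
# fingertip project: pad tips in side
print('tips',triw((230,250),S((360,148))),triw((335,250),S((253,138))))
E
```

```text
holeR [505.9  23.5  72.7] 1.9
holeL [565.2  32.2  73.9] 1.7
boss [527.4  86.4  34.8] 2.0
innR [488.8  39.9  13.5] 2.2
innL [577.2  50.7  11.5] 2.5
rimR [493.1  16.   92.1] 4.6
rimL [579.7  27.9  89.9] 1.0
endL [567.1 124.   29.5] 2.8
endR [479.3 112.   32.8] 3.3
[537.76529608  20.31440465  67.52684216]
tips (array([512.3,  25.7,  91.2]), np.float64(1.7)) (array([560.5,  32.5,  92.4]), np.float64(3.8))
```

```bash
python3 - <<'E'
from h import *
S=lambda p:np.array(p)/4+200
for px in [(235,187),(352,196)]:
    o,d=ray('side',S(px)); d=d[0]
    for y in (50,61,72): print(px,y,(o+d*(y-o[1])/d[1]).round(1))
# wrist image 1 state approx
s=dict(eef_pos=np.array([532.6,84.3,141.6]),tcp_rot=np.radians([179.55,0,97.31]))
o,d=wray((230,250),s)
for z in (141,150,160,165): print(z,(o+d*(z-o[2])/d[2]).round(1))
E
```

```text
(235, 187) 50 [561.5  50.   77. ]
(235, 187) 61 [557.9  61.   84.5]
(235, 187) 72 [554.4  72.   92. ]
(352, 196) 50 [508.7  50.   82.3]
(352, 196) 61 [506.1  61.   89.7]
(352, 196) 72 [503.6  72.   97.1]
141 [505.2  78.8 141. ]
150 [506.1  83.  150. ]
160 [507.2  87.6 160. ]
165 [507.8  90.  165. ]
```

The pad tips triangulate to z≈91, while the TCP is at z≈67. The half-open fingers therefore stand well back of the TCP, and they are resting on the rim (27 N upwards) with the bracket tipped about 14°. I'll lift off gently, back away, and shut the fingers so the tip is at the TCP.

Emit:
jog_arm([
  [[0,0,-0.4,0,0,0,4],[0,0,-1.0,0,0,0,4],[0.8,0,-2.5,0,0,0,4],[3,0,-3.5,0,0,0,0],[5.2,-0.3,-3.5,0,0,0,0]],
])

```text
clock: 3.82
eef_pos: [528.0, 73.9, 101.8]
tcp_rot: [3.138, -0.0, 1.696]
contact_force: [0.2, 1.1, -0.1]
opening: 0.048
```

Emit:
jog_arm([
  [[0,0,0,0,0,0,0],[0,0,0,0,0,0,0],[0,0,0,0,0,0,0]],
])

```text
clock: 4.2
eef_pos: [527.3, 72.4, 100.3]
tcp_rot: [3.14, 0.0, 1.696]
contact_force: [0.4, 0.6, 0.0]
opening: 0.0
```

```bash
python3 - <<'E'
from h import *
to([529,74,70],97.2)
w=r.grab_frame('wrist'); s=r.grab_frame('side')
cv2.imwrite('pics/w5.png',w[:,:,::-1]);cv2.imwrite('pics/s5.png',s[190:320,200:360,::-1].repeat(4,0).repeat(4,1))
E
```

```text
t 4.2 tcp [527.3  72.4 100.3] yaw [1.7991e+02 1.0000e-02 9.7170e+01] F [0.4 0.6 0. ] op 0.0
shift cm [0.14 0.19 3.03] turn deg [ 0.1  0.  -0. ]
```

View pics/w5.png

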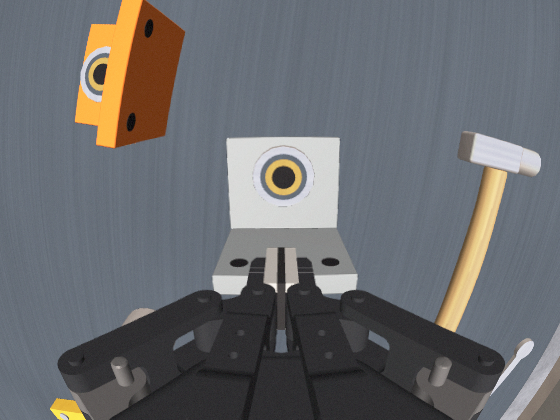

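View pics/s5.png

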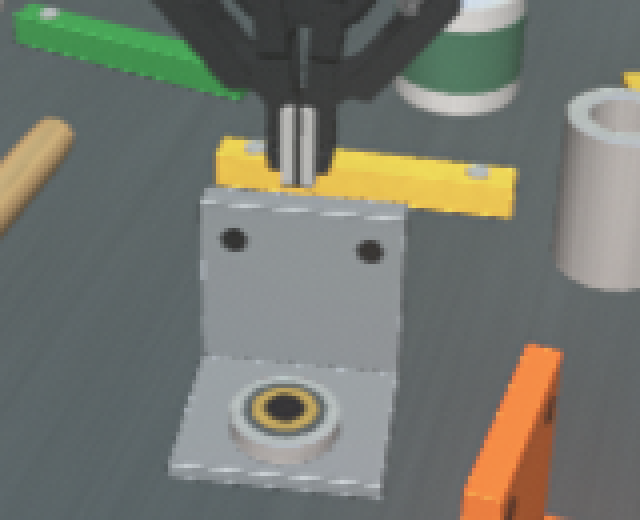

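```bash
python3 - <<'E'
from h import *
o,d=ray('side',np.array([298,187])/4+[200,190]); d=d[0]
for y in (61,72,83): print(y,(o+d*(y-o[1])/d[1]).round(1))
print(triw((282,248),np.array([298,187])/4+[200,190]))
S=lambda p:np.array(p)/4+[200,190]
for l,w,s in [('rimR',(355,277),(203,190)),('rimL',(215,277),(406,205)),('boss',(283,178),(285,407)),('endR',(339,138),(171,466))]: print(l,triw(w,S(s)))
E
```

```text
61 [530.1  61.  109.7]
72 [527.1  72.  116.7]
83 [524.1  83.  123.8]
(array([525.9,  81.3, 122.3]), np.float64(2.5))
rimR (array([573.6,  57.3,  98.2]), np.float64(0.2))
rimL (array([489.2,  45.3,  97.5]), np.float64(5.5))
boss (array([526. ,  94.6,  19.8]), np.float64(1.5))
endR (array([565.8, 130.2,   7.5]), np.float64(2.7))
```

The side ray and the wrist–side triangulation both put the shut fingertip about 17–20 mm above the reported TCP, which fits the rim contact. I'll use a TCP of z≈57, so the tip is at roughly 57–77.

Emit:
jog_arm([
  [[0.2,0.2,2,0,0,0,0],[0.2,0.2,4.3,0,0,0,0],[0.2,0.2,4.3,0,0,0,0]],
])

```text
clock: 4.68
eef_pos: [527.6, 74.6, 55.9]
tcp_rot: [-3.14, 0.0, 1.696]
contact_force: [0.7, -0.4, -0.6]
opening: 0.001
```

```bash
python3 - <<'E'
from h import *
to([531,60,57],97.2)
w=r.grab_frame('wrist'); s=r.grab_frame('side')
cv2.imwrite('pics/s6.png',s[190:320,200:360,::-1].repeat(4,0).repeat(4,1))
E
```

```text
t 4.67 tcp [527.6  74.6  55.9] yaw [-1.799e+02  1.000e-02  9.717e+01] F [ 0.7 -0.4 -0.6] op 0.0
shift cm [-1.49  0.15 -0.11] turn deg [-0.1  0.  -0. ]
```

View pics/s6.png

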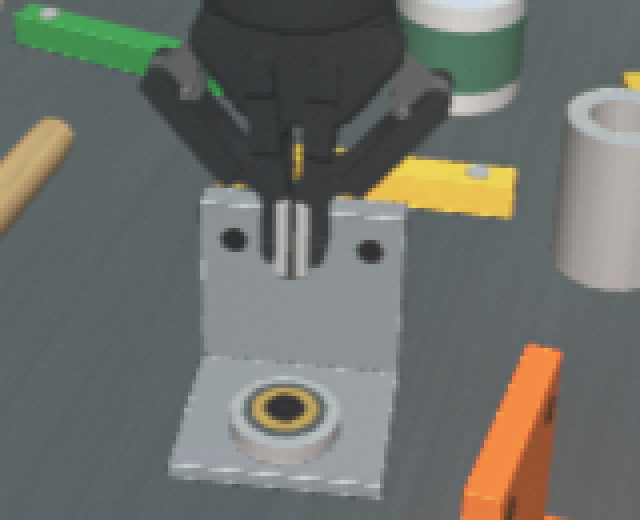

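Emit:
jog_arm([
  [[-1,0.1,0,0,0,0,0],[-2,0.1,0,0,0,0,0],[-2.8,0.1,0,0,0,0,0],[-3.6,0.1,0,0,0,0,0],[-4.2,0.1,0,0,0,0,0]],
])

```text
clock: 5.4
eef_pos: [535.2, 32.9, 57.2]
tcp_rot: [3.14, 0.0, 1.696]
contact_force: [-0.3, 1.0, 0.2]
opening: 0.002
```

```bash
python3 - <<'E'
from h import *
to([531,60,57],97.2)
s=r.grab_frame('side')
cv2.imwrite('pics/s7.png',s[190:320,200:360,::-1].repeat(4,0).repeat(4,1))
E
```

```text
t 5.4 tcp [535.2  32.9  57.2] yaw [179.91   0.    97.18] F [-0.3  1.   0.2] op 0.0
shift cm [ 2.74 -0.08  0.02] turn deg [ 0.1  0.  -0. ]
```

View pics/s7.png

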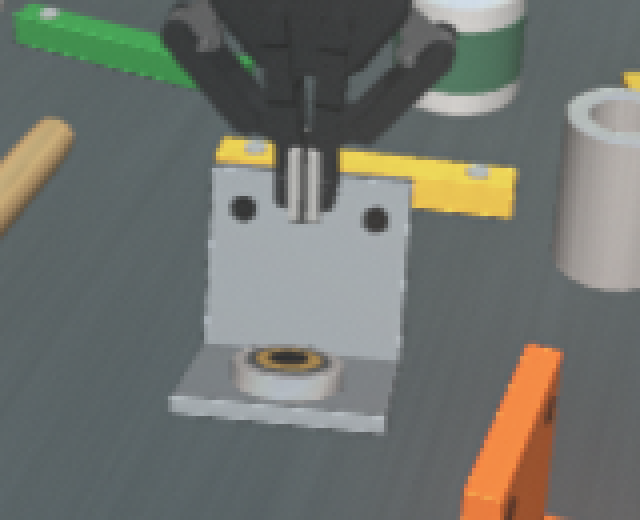

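It is tipping, now at roughly 20°, with the tip level with the holes. I'll follow the arc.

Emit:
jog_arm([
  [[-0.8,0,0.2,0,0,0,0],[-1.5,0,0.45,0,0,0,0],[-2.2,0,0.8,0,0,0,0],[-2.9,0,1.15,0,0,0,0],[-3.5,0,1.5,0,0,0,0]],
])

```text
clock: 6.08
eef_pos: [539.6, -1.7, 41.9]
tcp_rot: [3.14, -0.0, 1.696]
contact_force: [0.3, 0.3, -0.2]
opening: 0.002
```

```bash
python3 - <<'E'
from h import *
to([531,60,57],97.2)
s=r.grab_frame('side')
cv2.imwrite('pics/s8.png',s[190:320,200:360,::-1].repeat(4,0).repeat(4,1))
E
```

```text
t 6.08 tcp [539.6  -1.7  41.9] yaw [179.92  -0.    97.18] F [ 0.3  0.3 -0.2] op 0.0
shift cm [ 6.23 -0.08 -1.51] turn deg [ 0.1 -0.  -0. ]
```

View pics/s8.png

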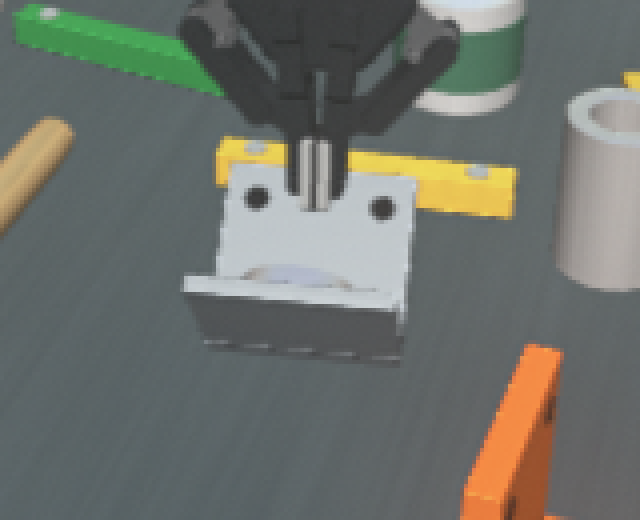

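The bracket is at about 50–55° and still leaning. I'll nudge it a little more and hold.

Emit:
jog_arm([
  [[-0.5,0,0.4,0,0,0,0],[-0.7,0,0.5,0,0,0,0],[-0.7,0,0,0,0,0,0],[-0.7,0,-0.5,0,0,0,0]],
])

```text
clock: 6.62
eef_pos: [540.6, -8.0, 47.8]
tcp_rot: [3.14, 0.0, 1.696]
contact_force: [0.1, -0.4, 0.6]
opening: 0.002
```

```bash
python3 - <<'E'
from h import *
to([531,60,57],97.2)
s=r.grab_frame('side')
cv2.imwrite('pics/s9.png',s[190:320,200:360,::-1].repeat(4,0).repeat(4,1))
E
```

```text
t 6.62 tcp [540.6  -8.   47.8] yaw [179.89   0.    97.2 ] F [ 0.1 -0.4  0.6] op 0.0
shift cm [ 6.87 -0.1  -0.92] turn deg [ 0.1  0.  -0. ]
```

View pics/s9.png

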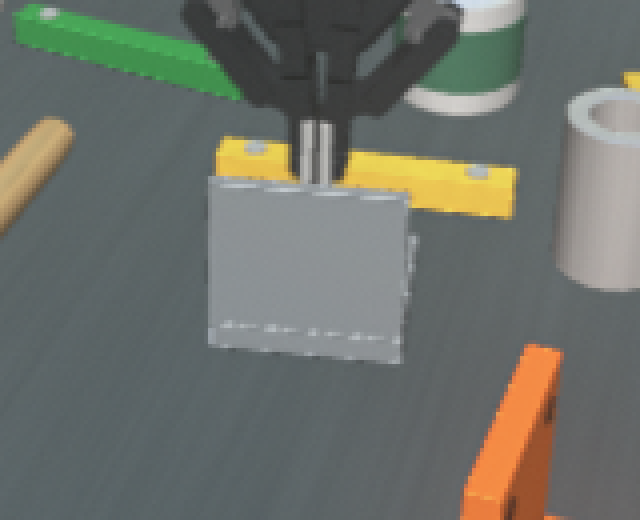

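The bracket now stands upright: its flat back faces the camera, with the top edge at crop (210–408,185) and the bottom edge at (208–400,350). I'll raise the hand and go behind it.

Emit:
jog_arm([
  [[0,0,-4,0,0,0,0],[0,0,-9,0,0,0,0],[2,0,-10.5,0,0,0,4],[6,-0.3,-10.5,0,0,0,4],[9,-0.5,-10.5,0,0,1,4]],
])

```text
clock: 7.3
eef_pos: [523.4, 82.3, 152.3]
tcp_rot: [3.14, -0.0, 1.679]
contact_force: [-0.2, -0.6, -0.1]
opening: 0.472
```

```bash
python3 - <<'E'
from h import *
to([531,85,60],94.8)
w=r.grab_frame('wrist');s=r.grab_frame('side')
cv2.imwrite('pics/w10.png',w[:,:,::-1])
cv2.imwrite('pics/s10.png',s[190:320,200:360,::-1].repeat(4,0).repeat(4,1))
E
```

```text
t 7.3 tcp [523.4  82.3 152.3] yaw [ 1.7989e+02 -2.0000e-02  9.6190e+01] F [-0.2 -0.6 -0.1] op 0.47
shift cm [0.19 0.77 9.23] turn deg [ 0.1 -0.   1.4]
```

View pics/s10.png

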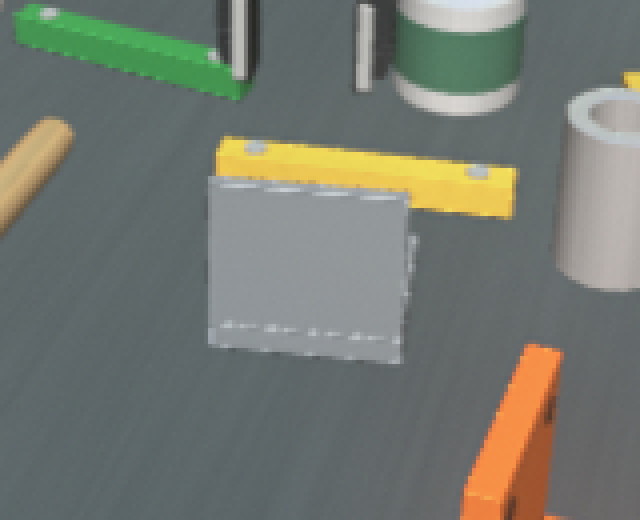

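View pics/w10.png

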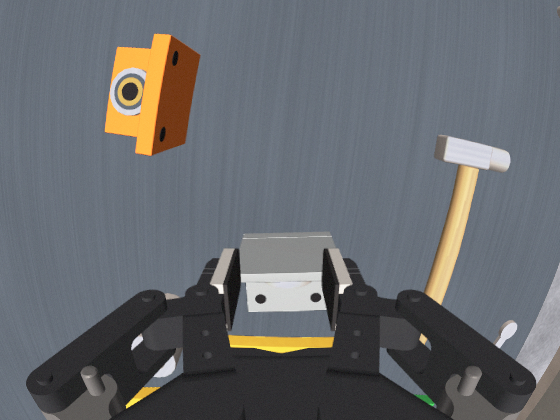

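```bash
python3 - <<'E'
from h import *
S=lambda p:np.array(p)/4+[200,190]
h=onz('side',S([[208,347],[400,363]]),0); print(h.round(1), h.mean(0).round(1))
print(onz('side',S([[208,178],[409,193]]),90).round(1))
d=h[0]-h[1]; print('x-axis angle of back normal',np.degrees(np.arctan2(d[0],-d[1])).round(1), np.linalg.norm(d))
E
```

```text
[[578.6  38.8  -0. ]
 [489.6  25.1   0. ]] [534.1  32.   -0. ]
[[578.9  34.5  90. ]
 [490.3  20.9  90. ]]
x-axis angle of back normal 98.7 90.08550384043632
```

Emit:
jog_arm([
  [[0.3,0.7,4,0,0,1.4,4],[0.3,0.7,9,0,0,1.4,4],[0.3,0.7,11.8,0,0,1.4,4],[0.3,0.7,11.8,0,0,1.4,4]],
])

```text
clock: 7.9
eef_pos: [528.8, 83.8, 32.1]
tcp_rot: [-3.138, 0.0, 1.655]
contact_force: [-0.6, 0.0, -0.3]
opening: 0.472
```

```bash
python3 - <<'E'
from h import *
to([533,48,33],94.8)
w=r.grab_frame('wrist');s=r.grab_frame('side')
cv2.imwrite('pics/w11.png',w[:,:,::-1])
cv2.imwrite('pics/s11.png',s[150:320,180:380,::-1].repeat(3,0).repeat(3,1))
E
```

```text
t 7.9 tcp [528.8  83.8  32.1] yaw [-1.7981e+02  2.0000e-02  9.4820e+01] F [-0.6  0.  -0.3] op 0.47
shift cm [-3.61  0.12 -0.09] turn deg [-0.2  0.   0. ]
```

View pics/s11.png

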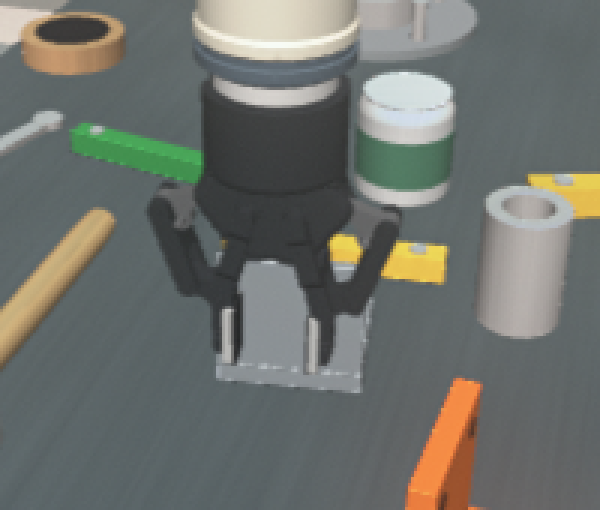

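View pics/w11.png

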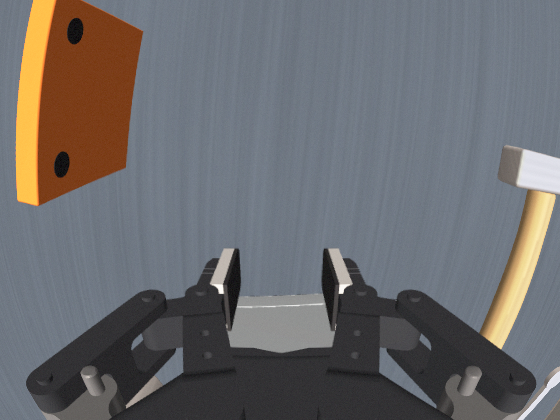

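```bash
python3 - <<'E'
from h import *
S=lambda p:np.array(p)/3+[180,150]
o,d=ray('side',S((278,258))); d=d[0]
for y in (84,105,122): print(y,(o+d*(y-o[1])/d[1]).round(1))
o,d=ray('side',S((226,362))); d=d[0]
for y in (73,84,95): print('tip',y,(o+d*(y-o[1])/d[1]).round(1))
E
```

```text
84 [526.9  84.  125.3]
105 [521.1 105.  138.7]
122 [516.4 122.  149.5]
tip 73 [560.6  73.   41.8]
tip 84 [557.   84.   50.2]
tip 95 [553.3  95.   58.7]
```

The gripper body is at z≥125, well clear of the bracket. I'll lower 1.4 cm for a lower push, then push slowly.

Emit:
jog_arm([
  [[-1,0.1,1.4,0,0,0,4],[-2.5,0.1,1.4,0,0,0,4],[-3.5,0.1,1.4,0,0,0,4],[-4,0.1,1.4,0,0,0,4],[-4.5,0.1,1.4,0,0,0,4]],
])

```text
clock: 8.62
eef_pos: [536.0, 39.4, 20.6]
tcp_rot: [3.139, -0.001, 1.654]
contact_force: [-0.3, 5.1, 1.8]
opening: 0.472
```

```bash
python3 - <<'E'
from h import *
to([533,48,18],94.8)
s=r.grab_frame('side')
cv2.imwrite('pics/s12.png',s[150:320,180:380,::-1].repeat(3,0).repeat(3,1))
E
```

```text
t 8.62 tcp [536.   39.4  20.6] yaw [ 1.7987e+02 -3.0000e-02  9.4760e+01] F [-0.3  5.1  1.8] op 0.47
shift cm [ 0.88 -0.23  0.26] turn deg [ 0.1 -0.  -0. ]
```

View pics/s12.png

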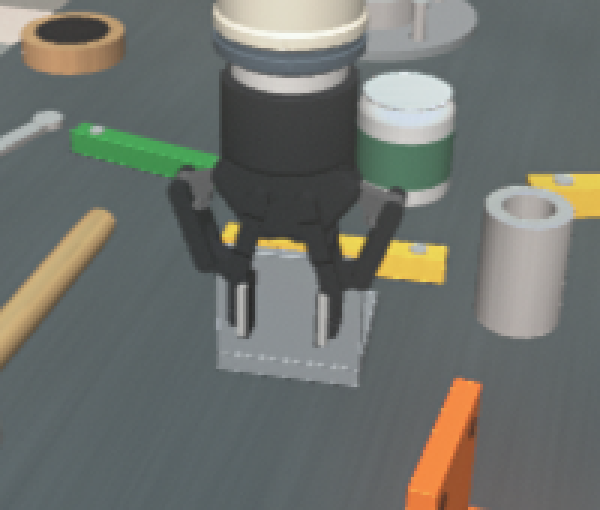

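Contact made at about 5 N; the bracket is squarely against both fingers. Now I'll slide it.

Emit:
jog_arm([
  [[-0.6,0,0.1,0,0,0,4],[-1.2,0,0.1,0,0,0,4],[-1.8,0,0.1,0,0,0,4],[-2.4,0,0.1,0,0,0,4],[-3,0,0.1,0,0,0,4]],
])

```text
clock: 9.3
eef_pos: [538.2, 9.2, 19.2]
tcp_rot: [3.14, -0.0, 1.654]
contact_force: [-0.2, 5.6, 1.3]
opening: 0.471
```

```bash
python3 - <<'E'
from h import *
to([540,0,18],94.8)
s=r.grab_frame('side')
cv2.imwrite('pics/s13.png',s[150:320,180:380,::-1].repeat(3,0).repeat(3,1))
s=r.grab_frame('top')
cv2.imwrite('pics/t13.png',s[150:320,180:380,::-1].repeat(3,0).repeat(3,1))
E
```

```text
t 9.3 tcp [538.2   9.2  19.2] yaw [179.91  -0.    94.79] F [-0.2  5.6  1.3] op 0.47
shift cm [-0.93  0.1   0.12] turn deg [ 0.1 -0.  -0. ]
```

View pics/s13.png

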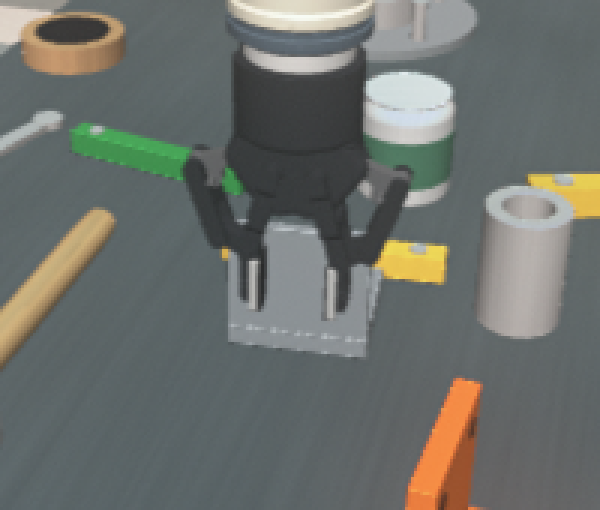

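View pics/t13.png

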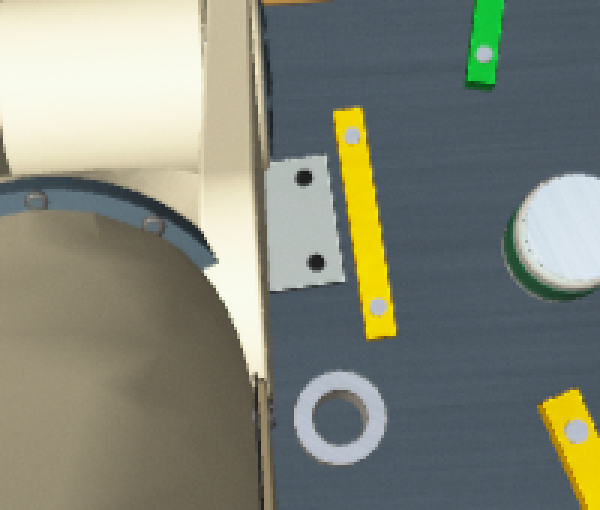

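The top view shows the foot's toe edge at crop (326,154)–(344,282), nearly parallel to the bar face at (333,110)–(367,338), with a small gap.

```bash
cat > gap.py <<'E'
from h import *
T=lambda p:np.array(p)/3+[180,150]
def gap(toe,bar):
    t=onz('top',T(toe),14); b=onz('top',T(bar),20); d=(b[1]-b[0])/np.linalg.norm(b[1]-b[0]); n=np.array([d[1],-d[0],0]); n*=np.sign(n[1])
    print('gaps',((t-b[0])@n).round(1),'lat of toe mid',((t.mean(0)-b.mean(0))@d).round(1),'toe len',np.linalg.norm(t[1]-t[0]).round(1))
    e=t[1]-t[0]; print('angle deg',np.degrees(np.arcsin(np.cross(d[:2],e[:2]/np.linalg.norm(e)))).round(2))
    print(n.round(4))
E
python3 -W ignore - <<'E'
from gap import *
gap([[326,154],[344,282]],[[333,110],[367,338]])
E
```

```text
gaps [9.  9.5] lat of toe mid -5.7 toe len 90.2
angle deg -0.35
[-0.0808  0.9967  0.    ]
```

Emit:
jog_arm([
  [[-0.3,0,0,0,0,0,4],[-0.6,0,0,0,0,0,4],[-0.7,0,0,0,0,0,4],[-0.75,0,0,0,0,0,4]],
])

```text
clock: 9.9
eef_pos: [538.7, 2.1, 19.1]
tcp_rot: [3.14, -0.0, 1.655]
contact_force: [-0.4, 2.6, -1.4]
opening: 0.469
```

```bash
python3 - <<'E'
from h import *
to([540,0,18],94.8)
s=r.grab_frame('top')
cv2.imwrite('pics/t14.png',s[170:280,260:330,::-1].repeat(5,0).repeat(5,1))
E
```

```text
t 9.9 tcp [538.7   2.1  19.1] yaw [179.92  -0.    94.8 ] F [-0.4  2.6 -1.4] op 0.47
shift cm [-0.22  0.11  0.11] turn deg [ 0.1 -0.  -0. ]
```

View pics/t14.png

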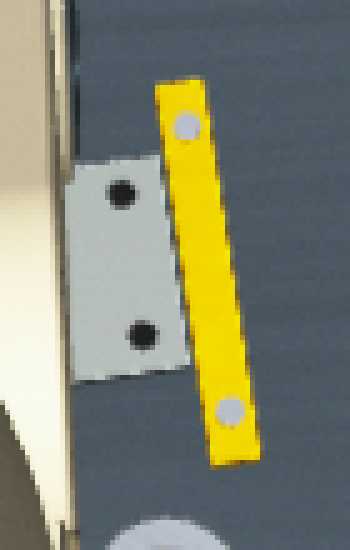

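The toe edge is now about 1 px from the bar. I'll creep in 0.8 mm steps and watch the force.

Emit:
jog_arm([
  [[-0.08,0,0,0,0,0,4],[-0.08,0,0,0,0,0,4]],
])

```text
clock: 10.2
eef_pos: [538.8, 1.3, 19.2]
tcp_rot: [3.14, 0.0, 1.655]
contact_force: [-0.5, 2.6, -1.3]
opening: 0.47
```

Emit:
jog_arm([
  [[-0.08,0,0,0,0,0,4],[-0.08,0,0,0,0,0,4]],
])

```text
clock: 10.45
eef_pos: [539.0, 0.5, 19.3]
tcp_rot: [3.14, -0.0, 1.654]
contact_force: [-0.2, 2.1, -1.4]
opening: 0.465
```

```bash
python3 -W ignore - <<'E'
from gap import *
import gap as g
g.T=lambda p:np.array(p)/5+[260,170]
gap([[161,155],[188,363]],[[155,84],[210,465]])
to([540,0,18],94.8)
s=r.grab_frame('top')
cv2.imwrite('pics/t15.png',s[170:280,260:330,::-1].repeat(5,0).repeat(5,1))
E
```

```text
gaps [1.4 2.6] lat of toe mid -7.0 toe len 87.9
angle deg -0.78
[-0.0763  0.9971  0.    ]
t 10.45 tcp [5.39e+02 5.00e-01 1.93e+01] yaw [179.9  -0.   94.8] F [-0.2  2.1 -1.4] op 0.46
shift cm [-0.06  0.1   0.13] turn deg [ 0.1 -0.  -0. ]
```

View pics/t15.png

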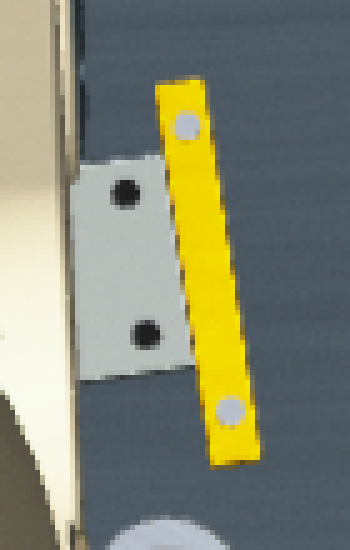

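Emit:
jog_arm([
  [[-0.06,0,0,0,0,0,4],[-0.06,0,0,0,0,0,4]],
])

```text
clock: 10.75
eef_pos: [539.1, -0.1, 19.3]
tcp_rot: [3.14, -0.0, 1.655]
contact_force: [-0.6, 1.6, -0.6]
opening: 0.47
```

Emit:
jog_arm([
  [[-0.05,0,0,0,0,0,4],[-0.05,0,0,0,0,0,4]],
])

```text
clock: 11.0
eef_pos: [539.2, -0.3, 19.4]
tcp_rot: [3.14, -0.0, 1.654]
contact_force: [-0.5, 4.8, 0.9]
opening: 0.467
```

Emit:
jog_arm([
  [[-0.04,0,0,0,0,0,4],[-0.04,0,0,0,0,0,4]],
])

```text
clock: 11.25
eef_pos: [539.3, -0.4, 19.5]
tcp_rot: [3.14, -0.001, 1.654]
contact_force: [-0.8, 7.7, 2.1]
opening: 0.467
```

```bash
python3 -W ignore - <<'E'
from gap import *
to([540,0,18],94.8)
s=r.grab_frame('top')
cv2.imwrite('pics/t16.png',s[170:280,260:330,::-1].repeat(5,0).repeat(5,1))
s=r.grab_frame('side')
cv2.imwrite('pics/s16.png',s[190:300,220:360,::-1].repeat(5,0).repeat(5,1))
E
```

```text
t 11.25 tcp [ 5.393e+02 -4.000e-01  1.950e+01] yaw [ 1.7988e+02 -4.0000e-02  9.4770e+01] F [-0.8  7.7  2.1] op 0.47
shift cm [0.03 0.08 0.15] turn deg [ 0.1 -0.  -0. ]
```

View pics/t16.png

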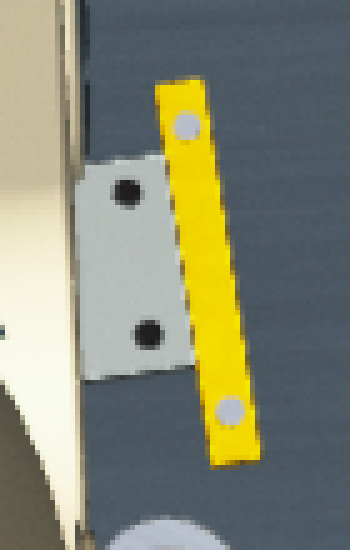

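View pics/s16.png

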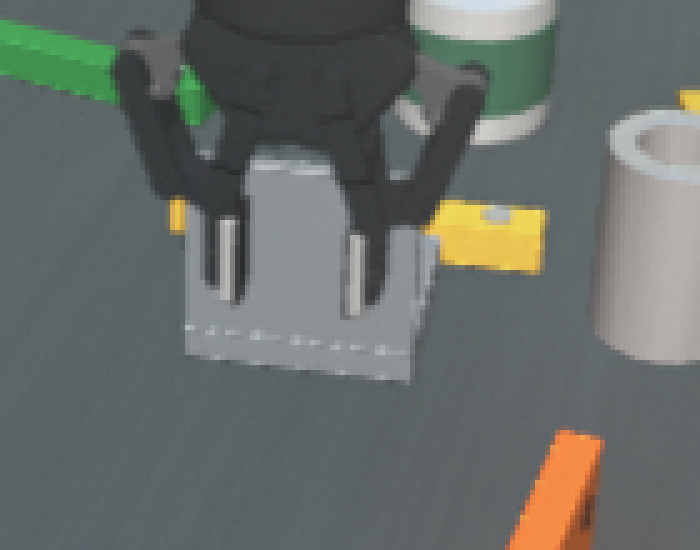

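The force has risen to 7.7 N and motion has stopped. The top view shows the toe edge at (165,155)–(195,363), touching the bar along its whole length. I'll back straight off and up.

Emit:
jog_arm([
  [[0.3,0,0,0,0,0,4],[1.5,0,0,0,0,0,4],[4,0,0,0,0,0,4],[8,0,-3,0,0,0,4],[11,0,-8,0,0,0,4]],
])

```text
clock: 11.98
eef_pos: [528.1, 110.0, 98.8]
tcp_rot: [-3.14, 0.001, 1.655]
contact_force: [1.0, -0.3, 0.9]
opening: 0.469
```

Emit:
jog_arm([
  [[6,0,-4,0,0,0,4],[12,0,-8,0,0,0,4],[17,0,-8,0,0,0,4],[20,0,-8,0,0,0,4],[20,0,-8,0,0,0,4]],
])

```text
clock: 12.6
eef_pos: [512.3, 310.6, 179.4]
tcp_rot: [3.139, -0.0, 1.658]
contact_force: [-0.5, 0.3, 0.2]
opening: 0.466
```

```bash
python3 -W ignore - <<'E'
from gap import *
to([540,0,18],94.8)
s=r.grab_frame('top')
cv2.imwrite('pics/t17.png',s[100:320,160:400,::-1].repeat(2,0).repeat(2,1))
cv2.imwrite('pics/t17b.png',s[170:280,230:330,::-1].repeat(5,0).repeat(5,1))
s=r.grab_frame('side')
cv2.imwrite('pics/s17.png',s[:,:,::-1])
E
```

```text
t 12.6 tcp [512.3 310.6 179.4] yaw [ 1.7986e+02 -3.0000e-02  9.4980e+01] F [-0.5  0.3  0.2] op 0.47
shift cm [-3.119e+01  2.000e-02  1.612e+01] turn deg [ 0.1 -0.   0.2]
```

View pics/t17b.png

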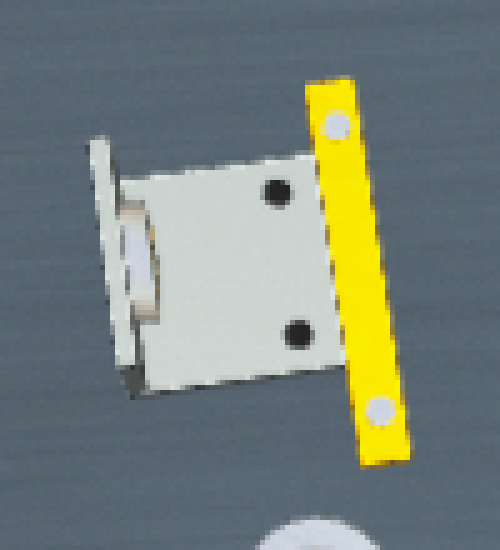

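View pics/s17.png

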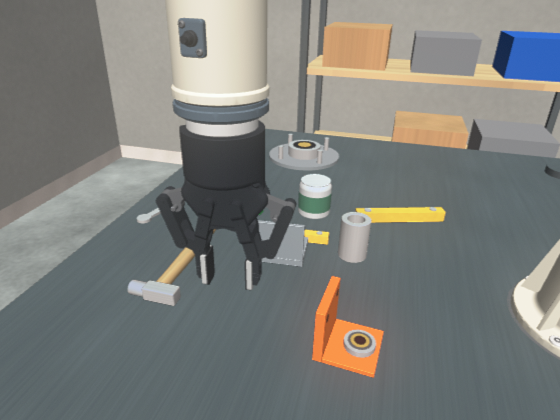

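```bash
python3 -W ignore - <<'E'
from gap import *
import gap as g
g.T=lambda p:np.array(p)/5+[230,170]
gap([[316,155],[345,364]],[[305,84],[360,465]])
a=cv2.imread('pics/top0.png'); b=cv2.cvtColor(r.grab_frame('top'),cv2.COLOR_RGB2BGR)
for n,(x,y,w,h) in dict(tin=(340,200,60,60),sleeve=(272,268,45,42),hammer=(160,120,140,50)).items():
    print(n,cv2.absdiff(a[y:y+h,x:x+w],b[y:y+h,x:x+w]).mean().round(2))
E
```

```text
gaps [-0.7 -0.2] lat of toe mid -6.4 toe len 88.4
angle deg -0.31
[-0.0763  0.9971  0.    ]
tin 0.96
sleeve 1.09
hammer 1.15
```

The gap is about 0 mm, the bracket is square to within 0.3°, and it sits about 6 mm off the bar's middle. The bystanders look unchanged (image differences at noise level). The arm is clear of everything, so I'll hand in.

```bash
python3 -c "
from rig import r
print(r.sense()['clock'],r.sense()['contact_force'].round(1)); print(r.sign_off())"
```

```text
12.75 [ 0.5 -0.6 -0.5]
the job is handed in; nothing more can be done
None
```

The bracket is standing on its foot with its front edge flush along the small yellow stop bar, and I handed the job in at 12.75 s. No verdict is reported.

**What I did:** I tipped the bracket over its heel with the shut fingers until it fell upright onto its foot. Then I pushed it along the bench from behind with two spread fingers, creeping until the force rose to about 8 N against the bar. I backed straight off afterwards.

**Last checks:**
- **Gap to the bar:** the toe edge measured −0.7 and −0.2 mm at its two ends, which is zero within the camera accuracy.
- **Square and centred:** it is about 0.3° off square and about 6 mm from the bar's middle.
- **Upright:** the last top and side pictures show it standing.
- **Bystanders:** the tin, sleeve and hammer look the same as at the start in the top view.
- **Arm:** it ended clear of everything, with no contact force.

**What went wrong on the way:**
- **First tipping try:** with half-open fingers it pressed on the rim of the raised foot plate (27 N, tipped about 14°). The fingertips measured some 17 to 24 mm higher than the reported TCP. I lifted off, the bracket settled back flat, and the second try with shut, lower fingers worked.
- **Wrist camera heights:** close to the gripper, heights from the wrist camera read up to 8 mm high, so I relied on the top and side views for the final placing.

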